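# Reset the length stop of a cut-off board and butt the pine against it

### The arm

A 6-joint arm with a two-finger parallel gripper is mounted at the origin on the work surface; the furniture and walls round the work are solid. World frame = base frame: x ahead of the robot, y to its left, z up, the work surface at z = 0. Lengths are in m, angles in rad, forces in N, time in s.
With the tool pointing down it reaches from about 0.35 to 0.775 m from the base axis. Payload 7.3 kg.
Tool frame: the origin (TCP) lies at the very end of the fingers, on their centre line; the grasp point (between the pads) lies 19 mm behind it; z points along the fingers, y is the line along which they close (so a half turn about z gives the same grasp; the last joint's range is limited). The gripper opens to 92 mm and grips with 3 to 60 N. Pads are 19 mm wide; open, the fingers measure 130 mm over their backs; the gripper's body (75 mm by 190 mm) begins 47 mm behind the grasp point.
Start: joints at [1.139, 0.342, 1.524, -0, 1.275, -0.146], TCP at [0.148, 0.504, 0.227] pointing down, gripper open.
Joint ranges: [-2.53, 2.53], [-0.77, 2.02], [0.04, 2.7], [-1, 4.14], [0.28, 2.66], [-3.11, 3.11]. Speed limits (rad/s): [2.57, 2.57, 3.14, 3.14, 3.14, 3.14].

### API

Orientations are given as [roll, pitch, yaw] about the fixed x, y, z axes, in that order (R = Rz(yaw) Ry(pitch) Rx(roll)).
In Python, from cell import * gives the robot as it stands.
- The arm moves only by the tool step_arm, never from a script. Its argument "commands" is a list of rows, each a list of 7 numbers: the opening, from 0 (shut) to 1 (fully open), then the shift along the world's x, y, z in cm, then the turn, a rotation vector about the world's x, y, z in rad. A call has 1 to 5 rows; each row is the pose to reach, as a shift and turn from the pose commanded when the call began; what a row does not reach only later rows make up. A row lasts 1/12 s, in which the tool goes at most 41.7 mm and 7.16 degrees, less where a joint would pass 70% of its speed; a pose out of reach is approached as far as the arm can. A call with a gripper value outside its range is refused whole. The fingers move at their own pace and stop on an object; "grip_force" is the grip in N (left out, the last holds). Time passes only in rows, so rows that repeat a pose let the fingers close. It gives the time, the measured TCP pose, the force, the opening and the grip force at its end, in the units of the state.
- observe(): the state, without advancing time (a new reading comes with each control period).
- read_camera(name): name is "scene" or "top" or "wrist"; returns the picture (400x640x3 uint8, red, green, blue); there is no depth.
- camera_model(name): a dict with "vfov" (degrees; the focal length in pixels is half the picture's height over the tangent of half this angle, whatever the lens; pixels are square), "cx", "cy" (the principal point, pixels), "world_to_cam" (4x4, takes a point from world to camera coordinates). Camera axes: x right, y up, looking along -z (the intrinsics and any distortion apply to the point x, -y, -z); pixel columns grow to the right and rows downward; lengths in m; the calibration is good to about 2 mm. A picture is of the moment at which its call begins: read the wrist's pose just before it. camera_model takes no time and is no camera call; for the wrist camera it gives the pose at the moment of the call.
- hand_in(): hands the job in; it is judged then, once.
The state is a dict: "time": time; "qpos": joint angles; "qvel": joint speeds; "joint_efforts": joint torques, N m; "tool_pos": TCP position; "tool_rot": TCP orientation; "contact_force": force on the tool from outside, world axes, zero at the start; "torque": the same for the moment, N m; "opening": finger opening in m; "grip_force": force on a finger pad.
Only numpy, scipy, OpenCV 4.12 (cv2) and the standard library are available. Lean on these libraries where they do the work, as an engineer would, in place of code of your own. Each camera call takes 0.05 s, during which the arm holds its last target. There are 200 camera calls.

### The job

The last piece came off the saw 6 mm short: with a fingertip, turn the black three-lobed dial of the length stop exactly four clicks clockwise (seen from above), without going past the fourth, which draws the steel stop foot back 6 mm. Then push the pine board, flat on the plywood, back against the wooden fence and along it until its end butts against the stop foot, and leave it there, ready to be sawn. Only push with the fingers: do not pick the pine up, do not let it shift the dial, and leave the sanding block, sawn piece and pencil where they lie.

Things in the scene. Friction and masses are not known exactly. Their poses are not given: they have to be found in the camera images.
- jig: Cut-off board fixed to the bench: plywood 150 x 360 x 18 mm, yawed up to 13 degrees. Origin under its centre, at bench height; x points away from the robot to the fence, y along the fence to the left, to the stop. At the left end stands the aluminium stop housing (x -36 to +44, y +96 to +179 mm, 54 mm high) with the dial on top. A 3 mm saw kerf crosses it at y = -55 mm.
- fence_face (a point): point on the face of the wooden fence, at jig x = 45, y = 0 mm, 27.5 mm above the bench; axes as the jig's. The fence is 25 mm thick, 18 to 48 mm above the bench, and runs along the whole far edge of the plywood.
- dial_axis (a point): point on the dial's vertical axis, at jig x = 4, y = 138 mm, 72 mm above the bench. Dial: aluminium skirt of 69 mm diameter with 16 ticks (top 61 mm above the bench); on it, from 61 to 79 mm, a black knob: hub of 15 mm radius and three lobes 120 degrees apart, each 14 to 17 mm wide, ending round 43.5 mm from the axis.
- white_lobe (a point): point on the dial's lobe that has a white line and dot on top (the other two are plain), 40 mm from the axis, 70 mm above the bench: gives that lobe's direction.
- dial (a joint): dial angle, rad, growing clockwise from above; 0.3927 a click, four clicks 1.571. At 0 (end stop) the white lobe points to jig -x, over the red index line. Starts at rest at 0 to 3 clicks. Click-stops hold it: the resistance grows to 0.17 N m (5 N at 33 mm from the axis) a quarter click on, is gone half-way, and there it jumps by itself into the next notch, up to 7 mm ahead of the finger.
- foot_face (a point): centre of the stop foot's flat steel face that the board's end butts against: 46 mm wide, 20 to 45 mm above the bench, at jig x = 14 mm, looking to jig -y; axes as the jig's. Starts at jig y = 60 to 64.5 mm and moves 1.5 mm to +y for each click clockwise.
- strip_mid (a point): centre of the loose pine board to be pushed: 62 mm wide (x), 150 long (y), 19 high, about 90 g, lying flat on the plywood (its centre 27.5 mm above the bench), within 6 degrees of parallel to the fence, 10 to 20 mm off it, its left end 25 to 60 mm short of the foot. Home, its centre is 31 mm from the fence's face.
- strip_end (a point): middle of the pine board's left end face, 75 mm along its +y from its centre.
- sanding_block: bystander: cork block wrapped in sandpaper, 61 x 105 x 31 mm, on the bench in front of the jig; origin under its centre.
- sawn_piece: bystander: small sawn piece of pine, 50 x 60 x 22 mm, on the bench in front of the jig; origin under its centre.
- pencil: bystander: yellow pencil, 140 mm long, 8 mm thick, on the bench in front of the jig; origin under its centre.

How it is judged:
By the outcome, as a careful person would: the job done as asked, in the order asked, and still so for the second after the job is handed in, with the robot touching nothing.
It also fails if it takes over 61 s, if anything falls off the work surface, if the arm or the gripper's body presses on something with over 40 N, if the wrist force passes 120 N, or if a joint passes its speed limit or range.

## Working session

There is one attempt and no reset: what is moved stays moved. The work goes in short steps, Python scripts to look and compute and a tool call to move; the robot and the scene stay as the last step left them, time stands still between calls to the robot, and variables do not carry over. Pictures are saved under pics/ and viewed, at most 10 in all, crops included, and the job is handed in when it is done.

Besides the shell and the picture viewer there is one more tool, called after ">>>" as a command line: name --pt "numbers of a row" for each row, then --argument value for the rest. step_arm: Moves the arm, as the interface text tells. Its arguments: {"type":"object","properties":{"commands":{"type":"array"},"grip_force":{"type":"number"}},"required":["commands"]}

```bash
mkdir -p pics; ls
python3 - <<'E'
from cell import *
import cv2
for n in ("top","scene"):
    im=read_camera(n); cv2.imwrite(f"pics/{n}0.png",im[:,:,::-1]); m=camera_model(n); print(n,m)
s=observe(); print(s)
E
```

```text
pics
top {'vfov': 54.25197023807516, 'cx': 316.71869615339875, 'cy': 197.15963383930801, 'world_to_cam': array([[ 0.13617528, -0.99068403,  0.00120464, -0.13783109],
       [ 0.96733913,  0.13322861,  0.21565051, -0.52730431],
       [-0.21380201, -0.02820097,  0.97646987, -0.79665572],
       [ 0.        ,  0.        ,  0.        ,  1.        ]])}
scene {'vfov': 48.04199185441141, 'cx': 312.3348788045343, 'cy': 204.3054298106197, 'world_to_cam': array([[-0.86008011, -0.51009093,  0.00833369,  0.4139044 ],
       [ 0.36701105, -0.6073171 ,  0.70460544, -0.30355299],
       [-0.35435165,  0.60907568,  0.70955037, -0.67456463],
       [ 0.        ,  0.        ,  0.        ,  1.        ]])}
{'time': 0.1, 'qpos': array([ 1.13900120e+00,  3.42672994e-01,  1.52492246e+00, -1.50541711e-05,
        1.27537333e+00, -1.45978503e-01]), 'qvel': array([-0.00206998, -0.00093834, -0.00126811,  0.00095106,  0.00157534,
       -0.00051502]), 'joint_efforts': array([ 2.12741172e-03, -4.32007670e+01, -2.44693440e+01,  7.21182232e-02,
        5.26067102e-02, -1.01691769e-04]), 'tool_pos': array([0.14784067, 0.5033829 , 0.22610376]), 'tool_rot': array([-3.14022907e+00, -1.85929476e-04,  2.85578030e+00]), 'contact_force': array([ 0.36833891, -0.53204961, -0.07835991]), 'torque': array([ 0.01506951, -0.01878331, -0.03374759]), 'grip_force': 0.0, 'opening': 0.09158492394538065}
```

View pics/top0.png

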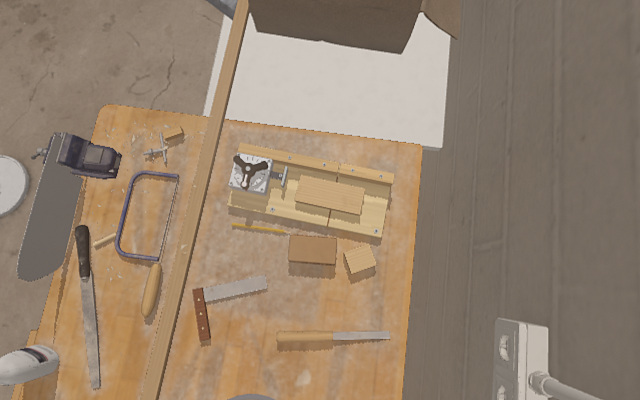

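View pics/scene0.png

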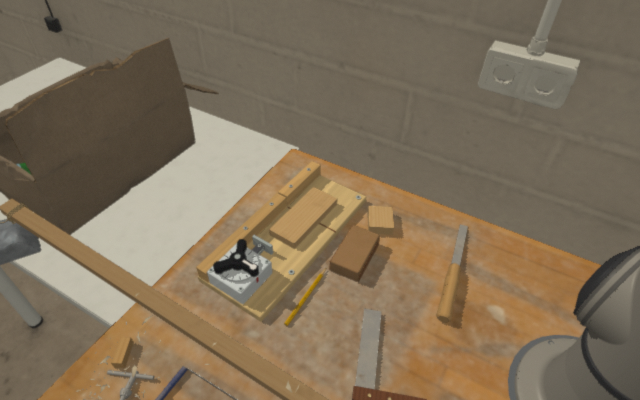

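Run:
```python
import cv2
t=cv2.imread("pics/top0.png")[140:245,222:400]
cv2.imwrite("pics/topc.png",cv2.resize(t,None,fx=4.49,fy=4.49,interpolation=cv2.INTER_CUBIC))
t=cv2.imread("pics/scene0.png")[155:325,190:410]
cv2.imwrite("pics/scenec.png",cv2.resize(t,None,fx=3.5,fy=3.5,interpolation=cv2.INTER_CUBIC))
```

```text
(no output)
```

View pics/topc.png

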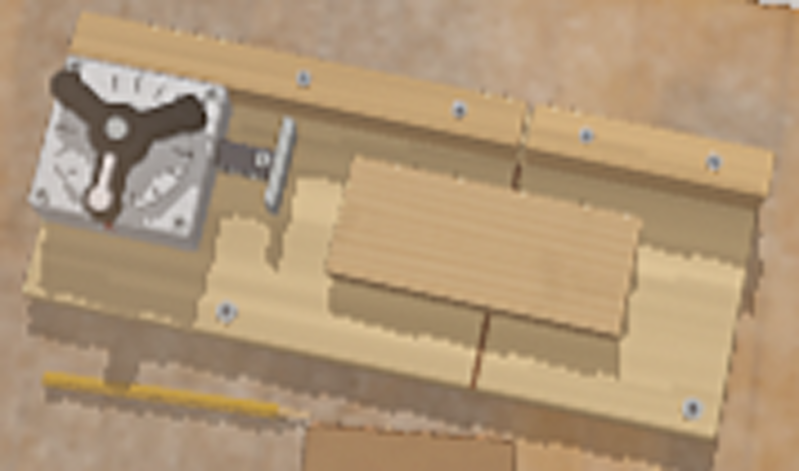

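View pics/scenec.png

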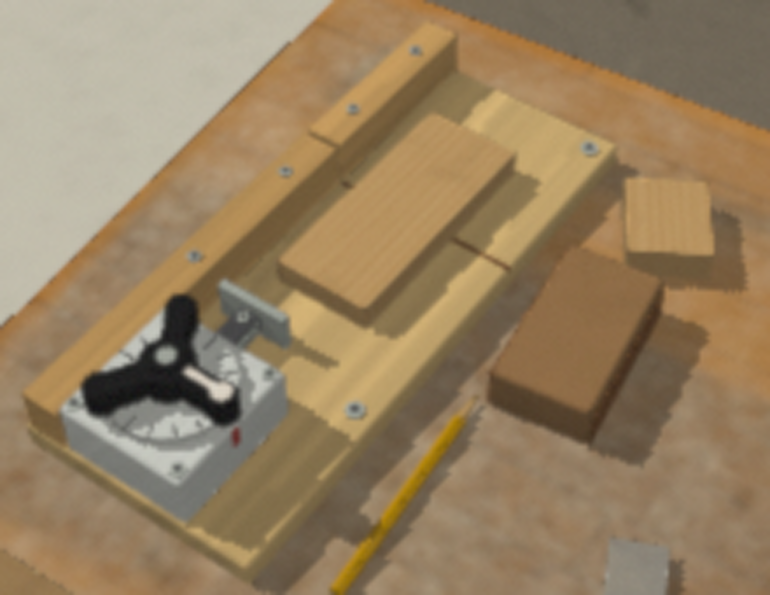

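```bash
cat > h.py <<'E'
import numpy as np
from cell import *
from scipy.optimize import least_squares
def proj(m,P):
    P=np.atleast_2d(P); c=P@m["world_to_cam"][:3,:3].T+m["world_to_cam"][:3,3]
    f=200/np.tan(np.radians(m["vfov"])/2)
    return np.c_[m["cx"]+f*c[:,0]/-c[:,2], m["cy"]+f*c[:,1]/c[:,2]]
def back(m,uv,z):
    uv=np.atleast_2d(np.array(uv,float)); f=200/np.tan(np.radians(m["vfov"])/2)
    d=np.c_[(uv[:,0]-m["cx"])/f,-(uv[:,1]-m["cy"])/f,-np.ones(len(uv))]
    R=m["world_to_cam"][:3,:3]; t=m["world_to_cam"][:3,3]; o=-R.T@t; D=d@R
    return o+D*((np.array(z)-o[2])/D[:,2])[:,None]
def Rz(a): return np.array([[np.cos(a),-np.sin(a)],[np.sin(a),np.cos(a)]])
def un(c,s,o): return np.array(o)+(np.array(c,float)+.5)/s-.5
def j2w(p,P):
    P=np.atleast_2d(np.array(P,float)); return np.c_[P[:,:2]@Rz(p[2]).T+p[:2],P[:,2]]
def w2j(p,P): P=np.atleast_2d(P); return np.c_[(P[:,:2]-p[:2])@Rz(p[2]),P[:,2]]
E
python3 - <<'E'
from h import *
T=camera_model("top");S=camera_model("scene")
tj=[[70,180,48],[70,-180,48],[45,-180,48],[-75,180,18],[-75,-180,18],[-36,96,54],[44,96,54],[-36,179,54],[44,179,54]]
tc=un([[85,12],[773,153],[768,193],[25,292],[715,437],[190,243],[230,88],[33,207],[68,58]],4.49,(222,140))
sj=[[70,-180,48],[45,-180,48],[-75,-180,18],[-75,180,18],[70,180,48],[-36,96,54]]
sc=un([[428,24],[457,37],[615,150],[248,572],[25,397],[287,380]],3.5,(190,155))
tj=np.array(tj)/1e3;sj=np.array(sj)/1e3
def r(p,w=3):
    a=(proj(T,j2w(p,tj))-tc).ravel() if w&1 else []
    b=(proj(S,j2w(p,sj))-sc).ravel() if w&2 else []
    return np.r_[a,b]
for w in (1,2,3):
    q=least_squares(r,[.55,0,0],args=(w,),loss="soft_l1"); print(w,q.x.round(4),np.abs(q.fun).max())
p=q.x; print(r(p).reshape(-1,2).round(1).tolist()); np.save("jig.npy",p)
b=w2j(p,back(T,un([[357,156],[640,213],[617,335],[328,272]],4.49,(222,140)),.037)); print("board top",b.round(4).tolist())
b2=w2j(p,back(S,un([[435,113],[517,157],[367,320],[280,268]],3.5,(190,155)),.037)); print("board scene",b2.round(4).tolist())
print("hub,dot,tips",w2j(p,back(T,un([[117,128],[100,197],[62,80],[195,105],[103,218]],4.49,(222,140)),.079)).round(4).tolist())
print("foot",w2j(p,back(T,un([[295,118],[277,212]],4.49,(222,140)),.045)).round(4).tolist())
print("scene hub dot",w2j(p,back(S,un([[167,356],[222,391]],3.5,(190,155)),.079)).round(4).tolist())
print("dial axis w",j2w(p,[.004,.138,.072]))
E
```

```text
1 [ 0.5649 -0.047  -0.0673] 1.429791388623471
2 [ 0.5621 -0.0443 -0.0677] 1.748241046427836
3 [ 0.5638 -0.046  -0.0679] 1.8483467029382723
[[-1.5, 0.1], [1.0, -0.4], [0.3, 1.3], [-1.2, 1.3], [0.8, 1.1], [-0.2, -0.3], [-0.9, 0.2], [-1.8, 0.3], [-0.6, -0.3], [-0.8, -1.2], [0.2, -0.8], [1.1, -1.6], [-0.3, -0.2], [-1.8, -0.8], [0.0, -1.8]]
board top [[0.0279, 0.0262, 0.037], [0.0277, -0.1192, 0.037], [-0.0358, -0.1191, 0.037], [-0.0337, 0.0277, 0.037]]
board scene [[0.0222, -0.1215, 0.037], [-0.0391, -0.1179, 0.037], [-0.0398, 0.0334, 0.037], [0.0213, 0.0311, 0.037]]
hub,dot,tips [[0.0067, 0.1385, 0.079], [-0.0283, 0.1382, 0.079], [0.0249, 0.1705, 0.079], [0.0257, 0.1044, 0.079], [-0.0381, 0.1343, 0.079]]
foot [[0.0388, 0.0602, 0.045], [-0.0106, 0.0583, 0.045]]
scene hub dot [[0.0059, 0.1354, 0.079], [-0.0298, 0.1364, 0.079]]
dial axis w [[0.57718005 0.09138309 0.072     ]]
```

Run:
```python
from h import *
T=camera_model("top");S=camera_model("scene")
def cam(m): R=m["world_to_cam"][:3,:3]; return -R.T@m["world_to_cam"][:3,3]
def plane(m,a,b):
    o=cam(m); A=back(m,[a],0)[0]-o; B=back(m,[b],0)[0]-o; n=np.cross(A,B); n/=np.linalg.norm(n); return n,n@o
def line(tp,sp):
    n1,d1=plane(T,*tp); n2,d2=plane(S,*sp); d=np.cross(n1,n2); d/=np.linalg.norm(d)
    for x in (.1,.3,.6):
        M=np.array([n1,n2,[1,0,0]]); print(np.linalg.solve(M,[d1,d2,x]).round(3))
print("right edge top / upper edge scene"); line([(250,0),(160,398)],[(18,203),(328,398)])
print("left/lower"); line([(236,0),(147,398)],[(3,210),(272,390)])
print(cam(T),cam(S))
p=np.load("jig.npy")
print(j2w(p,[[.0,.055,.1],[-.029,.138,.07]]))
```

```text
right edge top / upper edge scene
[0.1   0.2   0.012]
[0.3   0.195 0.013]
[0.6   0.188 0.014]
left/lower
[ 0.1    0.232 -0.004]
[0.3   0.228 0.002]
[0.6   0.221 0.012]
[ 0.35852469 -0.08876151  0.89178979] [0.22836515 0.43763687 0.68907331]
[[0.56755703 0.00884584 0.1       ]
 [0.54425612 0.09362242 0.07      ]]
```

>>> step_arm --pt "1 2.7 -2.9 0.5 0 0 -0.09" --pt "1 5.4 -5.8 1 0 0 -0.18" --pt "1 8.1 -8.7 1.5 0 0 -0.27" --pt "1 10.8 -11.6 2 0 0 -0.36" --pt "1 13.5 -14.5 2.5 0 0 -0.45"

```text
time: 0.52
tool_pos: [0.2836, 0.3572, 0.2517]
tool_rot: [-3.141, -0.0, 2.402]
contact_force: [1.5, 0.4, 0.6]
opening: 0.0922
grip_force: 0.0
```

>>> step_arm --pt "1 2.7 -2.9 0.5 0 0 -0.09" --pt "1 5.4 -5.8 1 0 0 -0.18" --pt "1 8.1 -8.7 1.5 0 0 -0.27" --pt "1 10.8 -11.6 2 0 0 -0.36" --pt "1 13.5 -14.5 2.5 0 0 -0.45"

```text
time: 0.93
tool_pos: [0.4188, 0.212, 0.2768]
tool_rot: [-3.141, -0.0, 1.951]
contact_force: [1.1, 0.8, -0.1]
opening: 0.0916
grip_force: 0.0
```

>>> step_arm --pt "1 2.7 -2.9 0.4 0 0 -0.09" --pt "1 5.4 -5.8 0.8 0 0 -0.18" --pt "1 8.1 -8.7 1.0 0 0 -0.27" --pt "1 10.8 -11.6 1 0 0 -0.36" --pt "1 13.5 -14.5 1 0 0 -0.45"

```text
time: 1.35
tool_pos: [0.5539, 0.0669, 0.2866]
tool_rot: [-3.141, -0.0, 1.501]
contact_force: [1.3, 1.6, 0.7]
opening: 0.0921
grip_force: 0.0
```

Run:
```python
from h import *
import cv2
s=observe(); print(s["time"],s["qpos"].round(3),s["tool_pos"],s["tool_rot"],s["contact_force"])
m=camera_model("wrist"); im=read_camera("wrist"); cv2.imwrite("pics/w1.png",im[:,:,::-1]); print(observe()["qvel"].round(3))
np.save("w1.npy",m["world_to_cam"]); print(m)
```

```text
1.35 [-0.017  0.366  1.323  0.     1.453  0.053] [0.55391616 0.06693826 0.28656258] [-3.14131340e+00 -6.90845937e-05  1.50105395e+00] [1.2660464  1.55773515 0.71005316]
[ 0.064 -0.047  0.116  0.009 -0.013 -0.075]
{'vfov': 61.25371731953188, 'cx': 321.17549489339524, 'cy': 198.68881884704365, 'world_to_cam': array([[ 9.97607650e-01, -6.91289414e-02, -4.08522931e-04,
        -5.47949784e-01],
       [ 6.68405443e-02,  9.66058133e-01, -2.49527606e-01,
        -5.48702739e-02],
       [ 1.76442361e-02,  2.48903342e-01,  9.68367599e-01,
        -4.72663744e-01],
       [ 0.00000000e+00,  0.00000000e+00,  0.00000000e+00,
         1.00000000e+00]])}
```

View pics/w1.png

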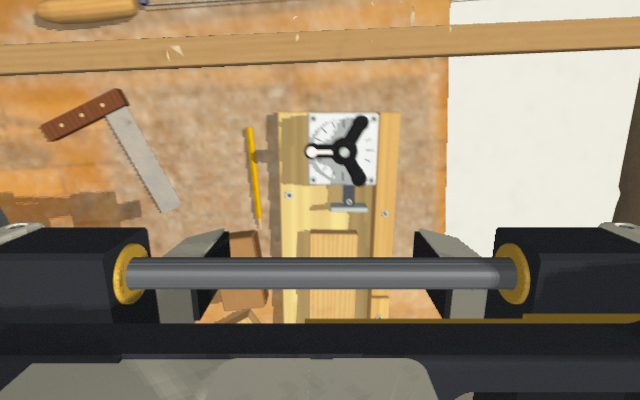

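Run:
```python
from h import *
p=np.load("jig.npy"); m=camera_model("wrist"); m["world_to_cam"]=np.load("w1.npy")
uv=np.array([[308,113],[379.5,112.5],[378.5,184],[308,185],[344,152],[401,113]],float)
z=np.array([54,54,54,54,79,48])/1e3
J=np.array([[-36,179],[44,179],[44,96],[-36,96],[4,138],[70,180]])/1e3
W=back(m,uv,z)
f=least_squares(lambda q:(j2w(q,np.c_[J,z])-W)[:,:2].ravel(),p)
print(f.x.round(4),(f.fun.reshape(-1,2)*1e3).round(1).tolist())
q=(f.x+p)/2; q[2]=f.x[2]
for n,pp in(("wrist",f.x),("all",p)):
  print(n,"dot",w2j(pp,back(m,[[312,152]],.079)),"foot",w2j(pp,back(m,[[330,211],[368,210]],.045)).round(4).tolist(),"board",w2j(pp,back(m,[[310,232],[357,231]],.037)).round(4).tolist(),"axis",j2w(pp,[.004,.138,.07]).round(4))
np.save("jigw.npy",f.x)
```

```text
[ 0.5678 -0.0484 -0.0656] [[-0.1, 0.2], [-0.0, -0.0], [-2.2, -1.2], [1.0, -0.5], [0.7, -0.1], [0.6, 1.6]]
wrist dot [[-0.0311779   0.13813534  0.079     ]] foot [[-0.0107, 0.0617, 0.045], [0.036, 0.0629, 0.045]] board [[-0.036, 0.0315, 0.037], [0.024, 0.0327, 0.037]] axis [[0.5808 0.089  0.07  ]]
all dot [[-0.0273827   0.13596803  0.079     ]] foot [[-0.0068, 0.0596, 0.045], [0.04, 0.0608, 0.045]] board [[-0.0319, 0.0293, 0.037], [0.028, 0.0306, 0.037]] axis [[0.5772 0.0914 0.07  ]]
```

>>> step_arm --pt "1 2.3 -0.2 -3 0 0 0" --pt "1 4.5 -0.3 -6 0 0 0" --pt "1 4.5 -0.3 -10 0 0 0" --pt "1 4.5 -0.3 -14 0 0 0" --pt "1 4.5 -0.3 -17.5 0 0 0"

```text
time: 1.82
tool_pos: [0.5969, 0.0658, 0.1087]
tool_rot: [-3.139, 0.0, 1.506]
contact_force: [0.2, -0.0, -1.5]
opening: 0.0917
grip_force: 0.0
```

>>> step_arm --pt "1 0 0 -2 0 0 0" --pt "1 0 0 -4 0 0 0" --pt "1 0 0 -4.5 0 0 0" --pt "1 0 0 -4.5 0 0 0"

```text
time: 2.15
tool_pos: [0.5967, 0.0659, 0.065]
tool_rot: [-3.138, 0.0, 1.506]
contact_force: [-0.1, -0.0, 0.9]
opening: 0.0917
grip_force: 0.0
```

Run:
```python
from h import *
import cv2
s=observe(); print(s["time"],s["qpos"].round(3),s["tool_pos"],s["tool_rot"],s["contact_force"])
a=read_camera("wrist"); t=read_camera("top"); sc=read_camera("scene")
cv2.imwrite("pics/w2.png",a[:,:,::-1])
k=lambda i,x,y,w,h,s:cv2.resize(i[y:y+h,x:x+w],(w*s,h*s),interpolation=cv2.INTER_CUBIC)
o=np.zeros((600,800,3),np.uint8)
o[0:300,0:400]=k(t,205,135,100,75,4); o[0:300,400:800]=k(sc,190,220,100,75,4)
o[300:600,0:480]=cv2.resize(a[:,:],(480,300))
cv2.imwrite("pics/m2.png",o[:,:,::-1])
```

```text
2.15 [-0.018  0.642  1.503 -0.     1.001  0.047] [0.59667998 0.06589444 0.06496673] [-3.13756673e+00  2.08833703e-04  1.50613939e+00] [-0.08471702 -0.02958526  0.92745006]
```

View pics/m2.png

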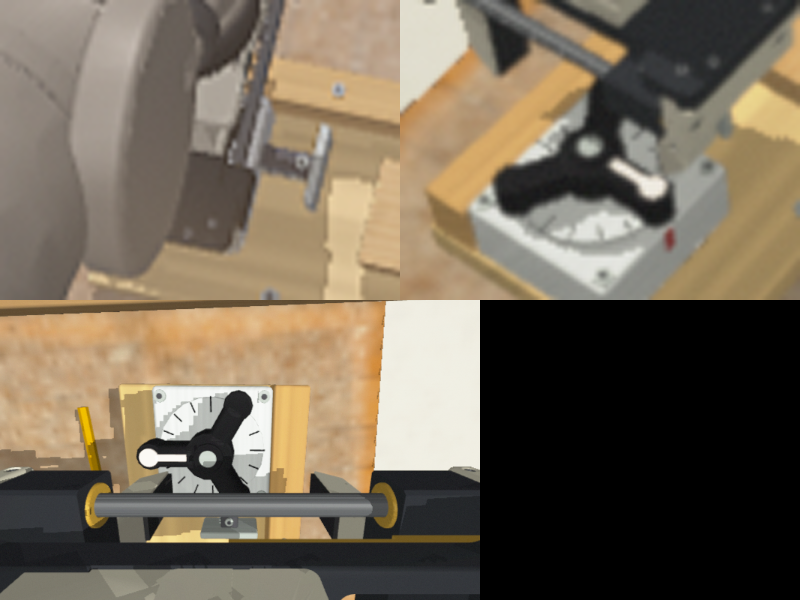

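Run:
```python
from h import *
m=camera_model("wrist")
print(back(m,[[277,211],[198,210],[204,115],[363,115]],[.079,.079,.054,.054]).round(4))
for q in (np.load("jig.npy"),np.load("jigw.npy")): print(j2w(q,[[.004,.138,.079],[-.036,.138,0],[-.036,.179,.054],[.044,.179,.054]]).round(4))
a=-.067
c=np.array([.579,.090])
c=back(m,[[277,211]],.079)[0,:2]*.5+.5*c; print(c)
t0=observe()["tool_pos"][:2]; v=t0-c
print("rel jig mm",(v@Rz(a)*1e3).round(1))
for th in range(0,100,5):
    d=Rz(-np.radians(th))@v+c-t0; print(th,(d*100).round(2),round(-np.radians(th),3))
```

```text
[[0.5805 0.0896 0.079 ]
 [0.545  0.0923 0.079 ]
 [0.5456 0.1338 0.054 ]
 [0.6238 0.1287 0.054 ]]
[[0.5772 0.0914 0.079 ]
 [0.5373 0.0941 0.    ]
 [0.5401 0.135  0.054 ]
 [0.6199 0.1296 0.054 ]]
[[0.5808 0.089  0.079 ]
 [0.5409 0.0917 0.    ]
 [0.5436 0.1326 0.054 ]
 [0.6234 0.1273 0.054 ]]
[0.5797572  0.08977938]
rel jig mm [ 20.7 -22.6]
0 [0. 0.] -0.0
5 [-0.22 -0.16] -0.087
10 [-0.45 -0.3 ] -0.175
15 [-0.69 -0.41] -0.262
20 [-0.94 -0.51] -0.349
25 [-1.19 -0.58] -0.436
30 [-1.45 -0.64] -0.524
35 [-1.72 -0.66] -0.611
40 [-1.99 -0.67] -0.698
45 [-2.26 -0.65] -0.785
50 [-2.52 -0.61] -0.873
55 [-2.78 -0.54] -0.96
60 [-3.03 -0.46] -1.047
65 [-3.28 -0.35] -1.134
70 [-3.51 -0.22] -1.222
75 [-3.73 -0.07] -1.309
80 [-3.94  0.1 ] -1.396
85 [-4.13  0.28] -1.484
90 [-4.31  0.48] -1.571
95 [-4.47  0.7 ] -1.658
```

```bash
cat > dial.py <<'E'
from h import *
def dial():
    m=camera_model("wrist"); im=read_camera("wrist").astype(float).mean(2)
    c=np.array([.5803,.0895]); th=np.radians(np.arange(-20,125,.5)); best=[]
    r=np.arange(.018,.043,.001)
    for t in th:
        s=0
        for k,w in((2,1),(1,1),(0,.0)):   # plain lobes; white one not scored
            for o in (-.10,.10):
                a=-.067+np.pi-t+o-k*2*np.pi/3
                P=np.c_[c[0]+r*np.cos(a),c[1]+r*np.sin(a),np.full(len(r),.079)]
                uv=proj(m,P).round().astype(int); ok=(uv[:,0]>=0)&(uv[:,0]<640)&(uv[:,1]>=0)&(uv[:,1]<230)
                s+=w*((im[uv[ok,1],uv[ok,0]]-90).sum())
        best.append(s)
    b=np.array(best); g=np.degrees(th)
    lo=b<b.min()*.97 if b.min()<0 else b==b.min()
    s=observe(); print("t",s["time"],"angle",g[b.argmin()],"clicks",g[b.argmin()]/22.5,"score",b.min().round(),"F",s["contact_force"].round(1),"Tz",s["torque"].round(2),s["tool_pos"].round(4),s["tool_rot"].round(3))
if __name__=="__main__": dial()
E
python3 dial.py
```

```text
t 2.35 angle -4.0 clicks -0.17777777777777778 score -2686.0 F [-0.  -0.   0.3] Tz [-0.17  0.1  -0.03] [0.599  0.0658 0.0684] [ 3.139 -0.     1.506]
```

>>> step_arm --pt "1 -0.22 -0.16 0 0 0 -0.087" --pt "1 -0.45 -0.3 0 0 0 -0.175" --pt "1 -0.69 -0.41 0 0 0 -0.262" --pt "1 -0.69 -0.41 0 0 0 -0.262"

```text
time: 2.68
tool_pos: [0.5919, 0.0606, 0.0684]
tool_rot: [3.138, 0.001, 1.241]
contact_force: [0.6, -4.6, 0.5]
opening: 0.092
grip_force: 1.9
```

```bash
python3 dial.py
```

```text
t 2.7333 angle 2.5 clicks 0.1111111111111111 score -2685.0 F [ 0.  -4.6  1.6] Tz [-0.8   0.08  0.21] [0.592  0.0608 0.0683] [3.138 0.    1.246]
```

>>> step_arm --pt "1 -0.12 -0.05 0 0 0 -0.044" --pt "1 -0.25 -0.1 0 0 0 -0.087" --pt "1 -0.37 -0.14 0 0 0 -0.131" --pt "1 -0.37 -0.14 0 0 0 -0.131"

```text
time: 3.07
tool_pos: [0.5877, 0.0606, 0.0675]
tool_rot: [3.141, -0.001, 1.114]
contact_force: [-0.6, 0.1, -0.7]
opening: 0.0919
grip_force: 0.0
```

```bash
python3 dial.py
```

```text
t 3.1167 angle 19.5 clicks 0.8666666666666667 score -2613.0 F [ 0.1 -0.4  0.4] Tz [-0.13  0.13  0.03] [0.5877 0.0606 0.0674] [ 3.141e+00 -1.000e-03  1.116e+00]
```

>>> step_arm --pt "1 -0.39 -0.09 0 0 0 -0.131" --pt "1 -0.66 -0.11 0 0 0 -0.218" --pt "1 -0.93 -0.12 0 0 0 -0.305" --pt "1 -1.2 -0.1 0 0 0 -0.393" --pt "1 -1.2 -0.1 0 0 0 -0.393"

```text
time: 3.53
tool_pos: [0.5752, 0.0595, 0.0671]
tool_rot: [-3.142, -0.0, 0.719]
contact_force: [-0.3, 0.3, -0.5]
opening: 0.0919
grip_force: 0.0
```

```bash
python3 dial.py
```

```text
t 3.5833 angle 44.0 clicks 1.9555555555555555 score -2518.0 F [-0.4  0.2  0.3] Tz [-0.09  0.12 -0.03] [0.5756 0.0595 0.0671] [ 3.141e+00 -1.000e-03  7.240e-01]
```

>>> step_arm --pt "1 -0.4 0.07 0 0 0 -0.131" --pt "1 -0.64 0.15 0 0 0 -0.218" --pt "1 -0.9 0.25 0 0 0 -0.305" --pt "1 -1.13 0.37 0 0 0 -0.393" --pt "1 -1.13 0.37 0 0 0 -0.393"

```text
time: 4.0
tool_pos: [0.5641, 0.0633, 0.0669]
tool_rot: [-3.141, -0.0, 0.328]
contact_force: [-0.3, -0.6, -0.7]
opening: 0.0919
grip_force: 0.0
```

```bash
python3 dial.py
```

```text
t 4.05 angle 64.5 clicks 2.8666666666666667 score -2447.0 F [0.2 1.1 0.3] Tz [-0.03  0.17  0.  ] [0.5644 0.0632 0.0669] [ 3.142e+00 -1.000e-03  3.320e-01]
```

>>> step_arm --pt "1 -0.34 0.21 0 0 0 -0.131" --pt "1 -0.55 0.38 0 0 0 -0.218" --pt "1 -0.66 0.48 0 0 0 -0.27" --pt "1 -0.74 0.56 0 0 0 -0.305" --pt "1 -0.74 0.56 0 0 0 -0.305"

```text
time: 4.47
tool_pos: [0.5565, 0.0687, 0.0667]
tool_rot: [3.141, 0.001, 0.026]
contact_force: [-0.6, -0.2, 0.2]
opening: 0.0918
grip_force: 0.4
```

```bash
python3 dial.py
```

```text
t 4.5167 angle 74.5 clicks 3.311111111111111 score -2200.0 F [-0.2 -0.2 -0. ] Tz [-0.01  0.13 -0.  ] [0.5569 0.0687 0.0668] [-3.142 -0.     0.027]
```

>>> step_arm --pt "1 -0.08 0.08 0 0 0 -0.035" --pt "1 -0.1 0.1 0 0 0 -0.044" --pt "1 -0.1 0.1 0 0 0 -0.044"

```text
time: 4.77
tool_pos: [0.5561, 0.0696, 0.0668]
tool_rot: [-3.142, -0.001, -0.019]
contact_force: [1.0, -0.5, -0.2]
opening: 0.092
grip_force: 0.0
```

```bash
python3 dial.py
```

```text
t 4.8167 angle 89.0 clicks 3.9555555555555557 score -2052.0 F [ 0.2 -0.6  0.3] Tz [-0.06  0.15 -0.02] [0.5561 0.0696 0.0668] [-3.142e+00 -1.000e-03 -2.000e-02]
```

>>> step_arm --pt "1 0 0 3 0 0 0" --pt "1 0 0 6 0 0 -0.04" --pt "1 -1.2 -4 7.5 0 0 -0.047" --pt "1 -2.4 -7.5 9 0 0 -0.047" --pt "1 -3.6 -11 10 0 0 -0.047"

```text
time: 5.23
tool_pos: [0.5199, -0.0414, 0.1684]
tool_rot: [3.141, -0.003, -0.065]
contact_force: [0.3, -0.8, -0.3]
opening: 0.0919
grip_force: 0.0
```

>>> step_arm --pt "1 -1.6 -4.9 0 0 0 0" --pt "1 -1.6 -4.9 0 0 0 0" --pt "1 -1.6 -4.9 0 0 0 0" --pt "1 -1.6 -4.9 0 0 0 0"

```text
time: 5.57
tool_pos: [0.5038, -0.0896, 0.1667]
tool_rot: [-3.141, -0.0, -0.07]
contact_force: [0.4, 0.2, -0.2]
opening: 0.0918
grip_force: 0.0
```

Run:
```python
from h import *
import cv2
s=observe(); print(s["time"],s["tool_pos"],s["tool_rot"],s["qpos"].round(2))
m=camera_model("wrist"); im=read_camera("wrist"); t=read_camera("top"); np.save("w3.npy",m["world_to_cam"])
cv2.imwrite("pics/t3.png",t[:,:,::-1])
o=np.zeros((600,640,3),np.uint8); o[:400]=im; o[400:,:400]=cv2.resize(t[140:190,222:322],(400,200),interpolation=cv2.INTER_CUBIC)
cv2.imwrite("pics/m3.png",o[:,:,::-1])
```

```text
5.5667 [ 0.50381366 -0.08957793  0.1667249 ] [-3.14112443e+00 -2.31145041e-04 -6.98835346e-02] [-0.33  0.38  1.65  0.    1.11  1.31]
```

View pics/m3.png

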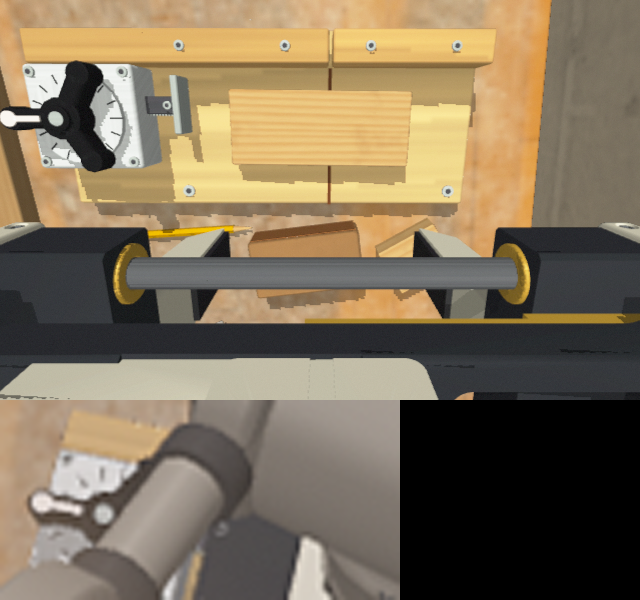

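Run:
```python
from h import *
q=np.array([.5671,-.0479,-.0665]); m=camera_model("wrist"); m["world_to_cam"]=np.load("w3.npy")
uv=[[231,90],[411,93],[407,166],[232,163],[189,76],[191,131],[494,66],[55,119],[80,202],[461,203]]
z=[.037]*4+[.045]*2+[.048,.079,.018,.018]
w=back(m,uv,z); print((w2j(q,w)*1e3).round(1).tolist())
print("tcp jig",w2j(q,observe()["tool_pos"]))
```

```text
[[23.6, 26.2, 37.0], [20.9, -119.7, 37.0], [-38.8, -120.1, 37.0], [-35.8, 29.5, 37.0], [33.7, 56.2, 45.0], [-8.4, 58.8, 45.0], [39.9, -179.3, 48.0], [1.9, 141.1, 79.0], [-74.9, 179.5, 18.0], [-76.9, -177.7, 18.0]]
tcp jig [[-0.06023679 -0.04455197  0.16651062]]
```

>>> step_arm --pt "1 0 0 -3.5 0 0 0" --pt "1 0 0 -7 0 0 0" --pt "1 0 0 -10.5 0 0 0" --pt "1 0 0 -13 0 0 0" --pt "1 0 0 -14.2 0 0 0"

```text
time: 6.08
tool_pos: [0.5021, -0.0871, 0.0211]
tool_rot: [-3.14, 0.005, -0.066]
contact_force: [-0.0, 0.6, 0.1]
opening: 0.0918
grip_force: 0.0
```

>>> step_arm --pt "1 0.6 -0.04 0 0 0 0" --pt "1 1.2 -0.08 0 0 0 0" --pt "1 1.8 -0.12 0 0 0 0" --pt "1 2.4 -0.16 0 0 0 0" --pt "1 2.7 -0.18 0 0 0 0"

```text
time: 6.5
tool_pos: [0.5327, -0.0914, 0.026]
tool_rot: [3.141, -0.003, -0.069]
contact_force: [-0.4, -0.5, 0.3]
opening: 0.092
grip_force: 0.5
```

>>> step_arm --pt "1 0.1 -0.01 0 0 0 0" --pt "1 0.2 -0.01 0 0 0 0" --pt "1 0.3 -0.02 0 0 0 0"

```text
time: 6.75
tool_pos: [0.5336, -0.0915, 0.025]
tool_rot: [3.141, 0.0, -0.069]
contact_force: [-2.5, 1.0, 2.9]
opening: 0.0917
grip_force: 1.8
```

>>> step_arm --pt "1 0.1 -0.01 0 0 0 0" --pt "1 0.2 -0.01 0 0 0 0" --pt "1 0.2 -0.01 0 0 0 0"

```text
time: 7.0
tool_pos: [0.5337, -0.0913, 0.0246]
tool_rot: [-3.141, 0.004, -0.07]
contact_force: [-7.6, -0.2, 6.0]
opening: 0.0918
grip_force: 3.7
```

Run:
```python
from h import *
s=observe(); print(s["contact_force"],s["torque"],s["tool_pos"],w2j(np.array([.5671,-.0479,-.0665]),s["tool_pos"]))
```

```text
[-7.63049242 -0.23954007  5.96545931] [-0.34102261  1.3355689  -0.40676455] [ 0.53367658 -0.09132596  0.02464475] [[-0.03046385 -0.045551    0.02464475]]
```

>>> step_arm --pt "1 -0.8 0.05 0 0 0 0" --pt "1 -1.5 0.1 0 0 0 0" --pt "0 -1.5 0.1 3.5 0 0 0" --pt "0 -1.5 0.1 7 0 0 0" --pt "0 -0.5 -3 10 0 0 0"

```text
time: 7.42
tool_pos: [0.5284, -0.1162, 0.1246]
tool_rot: [-3.14, 0.002, -0.066]
contact_force: [1.7, -0.5, -1.1]
opening: 0.0765
grip_force: 0.0
```

>>> step_arm --pt "0 1 -3 0 0 0 0" --pt "0 2.5 -6 0 0 0 0" --pt "0 4 -7.9 0 0 0 0" --pt "0 4 -7.9 0 0 0 0" --pt "0 4 -7.9 0 0 0 0"

```text
time: 7.83
tool_pos: [0.5698, -0.1995, 0.1224]
tool_rot: [-3.141, 0.0, -0.071]
contact_force: [0.0, -0.3, -0.8]
opening: 0.043
grip_force: 0.0
```

Run:
```python
from h import *
import cv2
s=observe(); print(s["time"],s["tool_pos"],s["tool_rot"],s["opening"])
m=camera_model("wrist"); im=read_camera("wrist"); t=read_camera("top"); sc=read_camera("scene"); np.save("w4.npy",m["world_to_cam"])
o=np.zeros((600,760,3),np.uint8); o[:300,:480]=cv2.resize(im,(480,300)); o[300:,:380]=cv2.resize(sc[170:270,230:357],(380,300),interpolation=cv2.INTER_CUBIC); o[300:,380:]=cv2.resize(t[140:240,270:397],(380,300),interpolation=cv2.INTER_CUBIC)
cv2.imwrite("pics/m4.png",o[:,:,::-1])
```

```text
7.8333 [ 0.56982543 -0.19952182  0.12243677] [-3.14143521e+00  1.16335723e-04 -7.08269318e-02] 0.04303987571021603
```

View pics/m4.png

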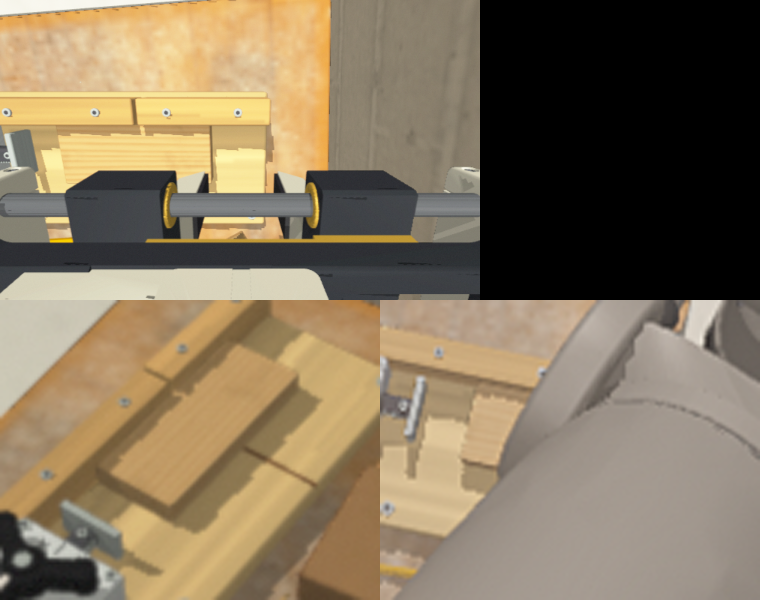

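Run:
```python
from h import *
import cv2
q=np.array([.5671,-.0479,-.0665]); m=camera_model("wrist"); m["world_to_cam"]=np.load("w4.npy")
uv=[[80,178.5],[280,176.5],[184,167],[355,166.5],[360,124]]
print((w2j(q,back(m,uv,[.037,.037,.048,.048,.048]))*1e3).round(1).tolist())
im=cv2.imread("pics/m4.png")[85:185,0:300]
sc=cv2.imread("pics/m4.png")[300:600,0:380]
o=np.zeros((600,760,3),np.uint8); o[:250,:750]=cv2.resize(im,(750,250),interpolation=cv2.INTER_CUBIC)
import cell
a=cell.read_camera("scene")[180:250,240:340,::-1]; w=cell.read_camera("wrist")[110:240,0:380,::-1]
o[:]=0; o[:260,:760]=cv2.resize(w,(760,260),interpolation=cv2.INTER_CUBIC); o[260:600,:486]=cv2.resize(a,(486,340),interpolation=cv2.INTER_CUBIC)
cv2.imwrite("pics/m5.png",o)
```

```text
[[33.0, 24.1, 37.0], [33.9, -122.0, 37.0], [42.9, -57.2, 48.0], [42.8, -175.4, 48.0], [71.5, -178.1, 48.0]]
```

View pics/m5.png

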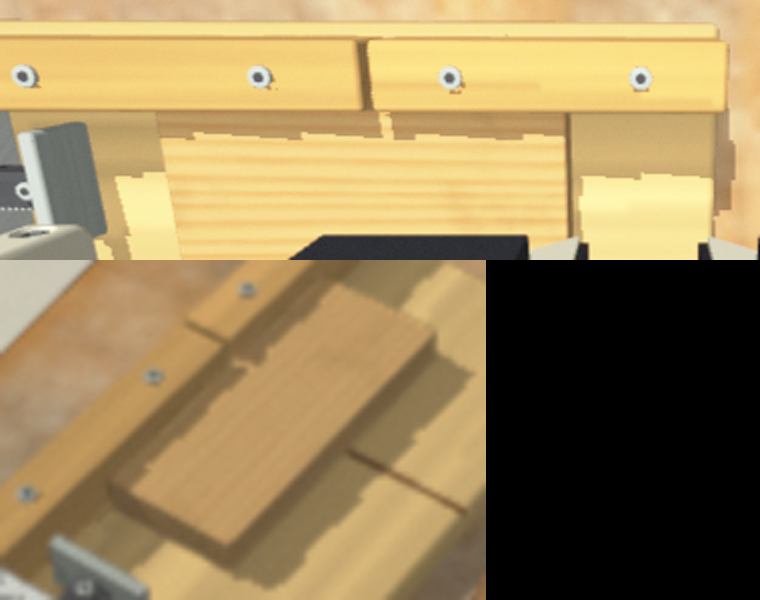

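>>> step_arm --pt "0 0 0 0 0 0 0" --pt "0 0 0 0 0 0 0" --pt "0 0 0 -2.5 0 0 0" --pt "0 0 0 -4 0 0 0" --pt "0 0 0 -5 0 0 0" --grip_force 5

```text
time: 8.5
tool_pos: [0.5693, -0.1981, 0.0715]
tool_rot: [-3.141, 0.002, -0.069]
contact_force: [-0.3, 0.7, -0.7]
opening: 0.0002
grip_force: 0.0
```

>>> step_arm --pt "0 0 0 -2.5 0 0 0" --pt "0 0 0 -4.2 0 0 0" --pt "0 0 0 -4.7 0 0 0" --pt "0 0 0 -4.7 0 0 0"

```text
time: 8.83
tool_pos: [0.5693, -0.1983, 0.0247]
tool_rot: [-3.141, 0.003, -0.069]
contact_force: [0.1, -0.0, 0.6]
opening: 0.0007
grip_force: 0.0
```

>>> step_arm --pt "0 0.03 0.4 0 0 0 0" --pt "0 0.06 0.8 0 0 0 0" --pt "0 0.09 1.2 0 0 0 0" --pt "0 0.11 1.6 0 0 0 0" --pt "0 0.13 2 0 0 0 0"

```text
time: 9.25
tool_pos: [0.572, -0.1786, 0.0269]
tool_rot: [3.141, -0.002, -0.069]
contact_force: [0.1, -3.0, 2.2]
opening: 0.0002
grip_force: 1.4
```

>>> step_arm --pt "0 0.03 0.4 0 0 0 0" --pt "0 0.06 0.8 0 0 0 0" --pt "0 0.09 1.2 0 0 0 0" --pt "0 0.11 1.6 0 0 0 0" --pt "0 0.13 1.8 0 0 0 0"

```text
time: 9.67
tool_pos: [0.5733, -0.1608, 0.0267]
tool_rot: [3.14, -0.002, -0.069]
contact_force: [0.0, -5.1, 5.5]
opening: 0.001
grip_force: 3.5
```

Run:
```python
from h import *
s=observe(); print(s["contact_force"],s["torque"],s["tool_pos"],w2j(np.array([.5671,-.0479,-.0665]),s["tool_pos"]))
```

```text
[ 0.01238057 -5.06448096  5.46804315] [-0.61386637  0.19114136 -0.01141569] [ 0.57332936 -0.16081464  0.02671605] [[ 0.01371888 -0.11225112  0.02671605]]
```

>>> step_arm --pt "0 0.01 0.1 0 0 0 0" --pt "0 0.01 0.1 0 0 0 0"

```text
time: 9.83
tool_pos: [0.5735, -0.1599, 0.0267]
tool_rot: [3.141, -0.002, -0.069]
contact_force: [0.5, -2.7, 6.1]
opening: 0.0002
grip_force: 3.0
```

Run:
```python
from h import *
import cv2
q=np.array([.5671,-.0479,-.0665])
s=observe(); print(s["contact_force"],s["torque"],s["tool_pos"],w2j(q,s["tool_pos"]))
T=camera_model("scene"); im=read_camera("scene"); cv2.imwrite("pics/s6.png",im[:,:,::-1])
for nm,I in(("now",im),("old",cv2.imread("pics/scene0.png")[:,:,::-1])):
  for x in (.0,.01,.02):
    ys=np.arange(.0,.075,.003); uv=proj(T,j2w(q,np.c_[np.full(len(ys),x),ys,np.full(len(ys),.037)])).astype(np.float32)
    v=cv2.remap(I,uv[:,0].copy().reshape(1,-1),uv[:,1].copy().reshape(1,-1),cv2.INTER_LINEAR)[0].astype(int)
    print(nm,x,[(int(a[0]),int(a[2])) for a in v])
```

```text
[ 0.53565673 -2.72153592  6.08087111] [-0.45931814  0.15482461  0.00774866] [ 0.57346051 -0.15986976  0.02672046] [[ 0.01378696 -0.11129961  0.02672046]]
now 0.0 [(196, 102), (197, 104), (196, 104), (196, 103), (196, 104), (196, 103), (196, 103), (197, 104), (197, 103), (196, 103), (197, 103), (196, 102), (198, 105), (197, 104), (196, 103), (194, 103), (189, 100), (160, 86), (119, 65), (117, 65), (131, 82), (154, 132), (159, 154), (123, 120), (103, 101)]
now 0.01 [(197, 102), (196, 102), (197, 103), (197, 103), (198, 104), (198, 103), (197, 102), (198, 103), (197, 103), (196, 104), (195, 102), (196, 103), (197, 104), (197, 103), (193, 101), (190, 100), (190, 100), (162, 85), (121, 65), (116, 63), (115, 70), (151, 133), (163, 158), (119, 116), (89, 86)]
now 0.02 [(197, 103), (197, 102), (195, 102), (196, 103), (196, 102), (196, 103), (197, 103), (198, 103), (198, 104), (198, 105), (198, 104), (199, 106), (198, 106), (198, 106), (198, 104), (198, 105), (195, 103), (162, 87), (122, 67), (109, 60), (110, 71), (147, 133), (160, 155), (123, 120), (103, 100)]
old 0.0 [(185, 97), (184, 98), (184, 98), (184, 97), (184, 97), (184, 98), (183, 96), (183, 96), (182, 95), (176, 93), (142, 75), (112, 60), (110, 59), (132, 72), (181, 102), (188, 106), (188, 105), (188, 105), (183, 108), (164, 132), (150, 144), (113, 109), (95, 93), (88, 85), (79, 75)]
old 0.01 [(183, 97), (183, 96), (183, 96), (184, 97), (184, 96), (184, 97), (184, 97), (184, 97), (184, 97), (176, 94), (138, 74), (112, 61), (108, 58), (109, 62), (133, 75), (139, 80), (140, 81), (139, 80), (136, 82), (145, 126), (150, 145), (109, 105), (84, 83), (92, 90), (112, 109)]
old 0.02 [(182, 97), (183, 98), (183, 96), (182, 96), (181, 95), (182, 96), (182, 98), (181, 96), (181, 96), (174, 92), (130, 70), (115, 66), (125, 71), (128, 75), (127, 74), (127, 74), (127, 74), (128, 74), (129, 83), (144, 128), (149, 144), (114, 111), (97, 94), (94, 91), (85, 83)]
```

>>> step_arm --pt "0 -0.01 -0.1 0.05 0 0 0" --pt "0 -0.02 -0.3 0.1 0 0 0" --pt "0 -0.02 -0.3 0.1 0 0 0"

```text
time: 10.13
tool_pos: [0.5722, -0.1625, 0.0266]
tool_rot: [-3.141, 0.001, -0.069]
contact_force: [0.1, -0.7, 0.1]
opening: 0.0005
grip_force: 0.0
```

>>> step_arm --pt "0 0.02 0.3 0 0 0 0" --pt "0 0.05 0.7 0 0 0 0" --pt "0 0.06 0.8 0 0 0 0"

```text
time: 10.38
tool_pos: [0.5729, -0.1539, 0.0266]
tool_rot: [-3.141, 0.001, -0.069]
contact_force: [-0.3, -1.3, 0.0]
opening: 0.0006
grip_force: 0.4
```

>>> step_arm --pt "0 0.01 0.1 0 0 0 0" --pt "0 0.02 0.2 0 0 0 0"

```text
time: 10.55
tool_pos: [0.5733, -0.1525, 0.0269]
tool_rot: [3.141, 0.0, -0.069]
contact_force: [-0.4, -1.2, 0.4]
opening: 0.0007
grip_force: 0.5
```

>>> step_arm --pt "0 0.01 0.1 0 0 0 0" --pt "0 0.02 0.2 0 0 0 0" --pt "0 0.02 0.3 0 0 0 0"

```text
time: 10.8
tool_pos: [0.5736, -0.1497, 0.027]
tool_rot: [3.141, 0.0, -0.069]
contact_force: [-0.8, -1.0, -0.1]
opening: 0.0007
grip_force: 0.4
```

>>> step_arm --pt "0 0.01 0.1 0 0 0 0" --pt "0 0.02 0.2 0 0 0 0"

```text
time: 10.97
tool_pos: [0.5738, -0.1477, 0.027]
tool_rot: [3.141, 0.0, -0.069]
contact_force: [-0.7, -1.7, 0.1]
opening: 0.0007
grip_force: 0.5
```

>>> step_arm --pt "0 0.01 0.1 0 0 0 0" --pt "0 0.01 0.1 0 0 0 0"

```text
time: 11.13
tool_pos: [0.5739, -0.1466, 0.027]
tool_rot: [3.142, 0.0, -0.069]
contact_force: [0.2, -0.5, 0.5]
opening: 0.0004
grip_force: 0.4
```

>>> step_arm --pt "0 0.01 0.1 0 0 0 0" --pt "0 0.01 0.1 0 0 0 0"

```text
time: 11.3
tool_pos: [0.574, -0.1456, 0.027]
tool_rot: [3.142, 0.0, -0.069]
contact_force: [-1.2, -1.2, 0.2]
opening: 0.0007
grip_force: 0.5
```

>>> step_arm --pt "0 0.01 0.1 0 0 0 0" --pt "0 0.01 0.1 0 0 0 0"

```text
time: 11.47
tool_pos: [0.5741, -0.1446, 0.027]
tool_rot: [3.142, 0.0, -0.069]
contact_force: [-1.1, -0.7, 0.8]
opening: 0.0005
grip_force: 0.6
```

Run:
```python
from h import *
import cv2
q=np.array([.5671,-.0479,-.0665])
s=observe(); print(s["contact_force"],w2j(q,s["tool_pos"]))
T=camera_model("scene"); im=read_camera("scene")
for x in (.0,.01,.02,-.008):
    ys=np.arange(.045,.081,.0015); uv=proj(T,j2w(q,np.c_[np.full(len(ys),x),ys,np.full(len(ys),.037)])).astype(np.float32)
    v=cv2.remap(im,uv[:,0].copy().reshape(1,-1),uv[:,1].copy().reshape(1,-1),cv2.INTER_LINEAR)[0].astype(int)
    print(x,[(int(a[0]),int(a[2])) for a in v])
```

```text
[-1.13884816 -0.69251028  0.83841989] [[ 0.01338146 -0.09607287  0.02696768]]
0.0 [(196, 101), (197, 102), (197, 103), (197, 103), (197, 103), (198, 104), (198, 104), (197, 103), (196, 103), (194, 103), (190, 107), (182, 119), (173, 138), (168, 155), (162, 156), (146, 141), (124, 120), (108, 105), (104, 102), (100, 97), (94, 91), (85, 84), (83, 81), (91, 88), (102, 92)]
0.01 [(196, 103), (196, 104), (197, 104), (197, 105), (197, 105), (198, 105), (198, 105), (197, 104), (195, 103), (192, 102), (187, 103), (179, 118), (170, 140), (168, 154), (165, 160), (146, 141), (119, 115), (103, 100), (91, 89), (89, 88), (94, 93), (109, 107), (120, 117), (102, 100), (85, 85)]
0.02 [(200, 106), (200, 106), (200, 106), (199, 106), (199, 106), (199, 106), (200, 106), (199, 106), (199, 106), (197, 107), (192, 110), (180, 121), (171, 142), (167, 157), (161, 155), (147, 142), (123, 120), (107, 104), (104, 100), (103, 100), (101, 98), (99, 97), (96, 93), (96, 90), (103, 86)]
-0.008 [(198, 104), (198, 104), (198, 104), (198, 104), (198, 104), (198, 104), (197, 103), (197, 103), (197, 104), (197, 104), (196, 104), (194, 104), (174, 107), (143, 106), (127, 110), (111, 107), (106, 102), (104, 102), (104, 101), (104, 101), (102, 99), (99, 95), (97, 92), (98, 89), (115, 89)]
```

>>> step_arm --pt "0 0.01 0.1 0 0 0 0" --pt "0 0.01 0.1 0 0 0 0"

```text
time: 11.68
tool_pos: [0.5742, -0.144, 0.027]
tool_rot: [3.141, 0.0, -0.069]
contact_force: [-1.5, -2.9, 1.0]
opening: 0.0007
grip_force: 1.2
```

>>> step_arm --pt "0 0.01 0.1 0 0 0 0" --pt "0 0.01 0.1 0 0 0 0"

```text
time: 11.85
tool_pos: [0.5743, -0.1437, 0.0272]
tool_rot: [3.14, -0.0, -0.069]
contact_force: [-3.0, -5.4, -0.2]
opening: 0.0004
grip_force: 2.4
```

>>> step_arm --pt "0 0.01 0.1 0 0 0 0" --pt "0 0.01 0.1 0 0 0 0"

```text
time: 12.02
tool_pos: [0.5745, -0.1434, 0.0273]
tool_rot: [3.139, -0.001, -0.069]
contact_force: [-2.3, -8.3, 2.1]
opening: 0.0005
grip_force: 3.5
```

>>> step_arm --pt "0 -0.03 -0.5 0 0 0 0" --pt "0 -0.13 -2 0 0 0 0" --pt "0 -0.13 -2 4 0 0 0" --pt "0 -0.13 -2 8 0 0 0" --pt "0 -3 0 11 0 0 0"

```text
time: 12.43
tool_pos: [0.5514, -0.1474, 0.1372]
tool_rot: [3.139, -0.008, -0.072]
contact_force: [0.2, 0.9, 1.3]
opening: 0.0005
grip_force: 0.0
```

>>> step_arm --pt "1 -2 2.5 2 0 0 0" --pt "1 -4 5 3 0 0 0" --pt "1 -4 5.3 3 0 0 0" --pt "1 -4 5.3 3 0 0 0" --pt "1 -4 5.3 3 0 0 0"

```text
time: 12.85
tool_pos: [0.5077, -0.0912, 0.1641]
tool_rot: [3.141, -0.001, -0.069]
contact_force: [-0.9, -0.0, 0.5]
opening: 0.029
grip_force: 0.0
```

Run:
```python
from h import *
import cv2
s=observe(); print(s["time"],s["tool_pos"],s["opening"],s["contact_force"])
m=camera_model("wrist"); im=read_camera("wrist"); sc=read_camera("scene"); np.save("w7.npy",m["world_to_cam"])
cv2.imwrite("pics/w7.png",im[:,:,::-1])
o=np.zeros((600,800,3),np.uint8); o[:336,:]=cv2.resize(im[10:220,0:500],(800,336),interpolation=cv2.INTER_CUBIC); o[336:,:480]=cv2.resize(sc[185:284,195:375],(480,264),interpolation=cv2.INTER_CUBIC)
cv2.imwrite("pics/m7.png",o[:,:,::-1])
```

```text
12.85 [ 0.50768023 -0.09124308  0.16407125] 0.029024580629977297 [-0.89404702 -0.03177519  0.49050873]
```

View pics/m7.png

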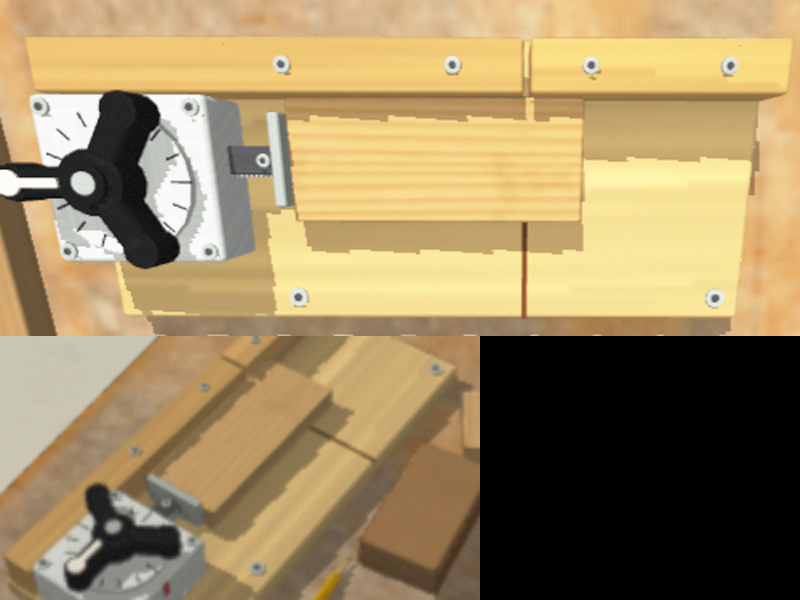

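Run:
```python
from h import *
q=np.array([.5671,-.0479,-.0665]); m=camera_model("wrist"); m["world_to_cam"]=np.load("w7.npy")
uv=np.array([[300,219],[580,221],[583,98],[285,97],[520,95],[755,98]])/1.6+[0,10]
print((w2j(q,back(m,uv,[.037]*4+[.048]*2))*1e3).round(1).tolist())
print(hand_in())
```

```text
[[-17.7, 63.6, 37.0], [-19.1, -82.7, 37.0], [41.5, -82.5, 37.0], [42.2, 65.0, 37.0], [41.7, -51.1, 48.0], [40.1, -163.1, 48.0]]
the job is handed in; nothing more can be done
None
```

I turned the dial four clicks clockwise, from 0 to 4. I then pushed the pine flat along the fence until its end met the stop foot. In the last picture the white lobe points along jig +y, and the board lies against both the fence and the foot to within about 2–3 mm by the camera. The job is handed in with the arm clear; I have no verdict on the result yet.

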